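Switch on the lab bench in order

ROBOT

A 6-joint arm with a two-finger parallel gripper is mounted at the origin on the work surface. World frame = base frame: x ahead of the robot, y to its left, z up, the work surface at z = 0. Lengths are in m, angles in rad, forces in N, time in s.
With the tool pointing down it reaches from about 0.35 to 1 m from the base axis. Payload 7.1 kg.
Tool frame: the origin (TCP) lies on the centre line of the jaws, within the pads' length; the fingertips stand 22 mm ahead of it and the grasp point (between the pads) lies 3 mm ahead of it; z points along the fingers, y is the direction in which the jaws open and shut (so a half turn about z gives the same grasp; the last joint's range is limited). The gripper opens to 85 mm and grips with 20 to 120 N. Pads are 22 mm wide; open, the fingers measure 114 mm over their backs; the gripper's body (76 mm by 85 mm) begins 54 mm behind the grasp point. The pads swing forward as they close: fully open they stand 13 mm farther back than shut.
Start: joints at [1.328, 0.423, 1.63, -0, 1.089, -0.019], TCP at [0.139, 0.609, 0.253] pointing down, gripper open.
Joint ranges: [-3, 3], [-0.9, 2.11], [0.09, 2.58], [-1.31, 4.45], [0.11, 2.69], [-2.54, 2.54]. Speed limits (rad/s): [2.39, 2.39, 3.01, 3.14, 3.14, 3.14].

INTERFACE

Orientations are given as a unit quaternion [x, y, z, w].
In Python, from rig import manip, eyes gives the robot as it stands. The module is installed in compiled form; this text tells all that it offers.
- The arm moves only by the tool arm_command, never from a script. Its argument "increments" is text: rows parted by semicolons, each of 7 numbers parted by spaces: the turn, a rotation vector about the tool's x, y, z in units of 6 degrees (1.0 is 6 degrees), then the shift along the tool's x, y, z in mm, then the opening, from -1 (shut) to 1 (fully open). In form: rx ry rz x y z hand; .... A call has 1 to 20 rows; each row is the pose to reach, as a shift and turn from the pose measured when the call began, along the tool's axes at that moment; what a row does not reach only later rows make up. A row lasts 1/12 s, in which the tool goes at most 41.7 mm and 7.16 degrees, less where a joint would pass 70% of its speed; a pose out of reach is approached as far as the arm can. A call with a gripper value outside its range is refused whole. The fingers move at their own pace and stop on an object; the grip force is fixed at half the most. Time passes only in rows, so rows that repeat a pose let the fingers close. It gives the time, the measured TCP pose, the force and the opening at its end, in the units of the state.
- manip.get_obs(): the state, without advancing time (a new reading comes with each control period).
- eyes.capture(name): name is "side" or "top"; returns the picture (480x640x3 uint8, red, green, blue); there is no depth.
- eyes.camera_info(name): a dict with "fx", "fy", "cx", "cy" (pixels), "distortion" ([k1, k2, p1, p2, k3] as OpenCV has them; the pictures are not rectified), "T" (4x4, takes a point from camera to world coordinates). Camera axes: x right, y down, z forward; pixel columns grow to the right and rows downward; lengths in m; the calibration is good to about 2 mm. A picture is of the moment at which its call begins. camera_info takes no time and is no camera call.
- manip.close_job(): hands the job in, once; it reports no verdict.
The state is a dict: "time": time; "joint_positions": joint angles; "joint_vel": joint speeds; "tau": joint torques, N m; "tool_pos": TCP position; "eef_rot": TCP orientation; "ft_force": force on the tool from outside, world axes, zero at the start; "torque": the same for the moment, N m; "width": finger opening in m.
Only numpy, scipy, OpenCV 4.12 (cv2) and the standard library are available. Lean on these libraries where they do the work, as an engineer would, in place of code of your own. Each camera call takes 0.05 s, during which the arm holds its last target.

TASK

Switch on the three blue instruments on the lab bench by tapping their keys in with a closed fingertip from above, in this order: first the round key on the power supply, then the square key on the amplifier, then the long bar key on the meter. Press each key well in, but lightly: it gives easily and stays in, so do not ram it, and do not press a later key before the earlier ones are in. Nothing is picked up: leave the instruments standing where they are and leave the screwdriver, the jar and the reel alone.

Things in the scene. Friction and masses are not known exactly. Their poses are not given: they have to be found in the camera images.
- supply: power supply: a loose instrument with a blue painted case, rubber feet and an aluminium deck on top, weighing 0.9 to 2 kg; origin at the centre of its underside, x and y along its base edges, z up. 130 x 140 mm (x, y), deck 65 mm above the bench. On the deck: the round key, a round black dial 36 mm across and 22 mm high, two small brass posts.
- key_supply_top (a point): round black key, 30 mm across, on the power supply, 25 mm towards -x and 30 mm towards +y from the unit's middle. This point: centre of its top face, moving with it. Key out: 22 mm above the deck; in: 12 mm. The cap is cushioned: pressed on against the stop it yields up to 8 mm more (5 N, plus 1 N per mm) and springs back by that. Nothing within 20 mm of it on the deck stands higher than 2 mm; nothing on the deck exceeds 25 mm.
- key_supply (a joint): round key: travel in m, straight down into the unit: 0 = all the way out, 0.010 = all the way in against its stop; it may start up to 0.002 in. It takes about 3 N to move, has no return spring and stays where it is left; it counts as in from 0.006.
- amplifier: amplifier: a loose instrument with a blue painted case, rubber feet and an aluminium deck on top, weighing 0.9 to 2 kg; origin at the centre of its underside, x and y along its base edges, z up. 130 x 130 mm (x, y), deck 90 mm above the bench. On the deck: the square key and a dark heat sink with eight upright fins, 24 mm high.
- key_amplifier_top (a point): square black key, 28 x 28 mm, on the amplifier, 30 mm towards -x and 30 mm towards -y from the unit's middle. This point: centre of its top face, moving with it. Key out: 22 mm above the deck; in: 12 mm. The cap is cushioned: pressed on against the stop it yields up to 8 mm more (5 N, plus 1 N per mm) and springs back by that. Nothing within 20 mm of it on the deck stands higher than 2 mm; nothing on the deck exceeds 25 mm.
- key_amplifier (a joint): square key: travel in m, straight down into the unit: 0 = all the way out, 0.010 = all the way in against its stop; it may start up to 0.002 in. It takes about 3 N to move, has no return spring and stays where it is left; it counts as in from 0.006.
- meter: meter: a loose instrument with a blue painted case, rubber feet and an aluminium deck on top, weighing 0.9 to 2 kg; origin at the centre of its underside, x and y along its base edges, z up. 130 x 130 mm (x, y), deck 48 mm above the bench. On the deck: the bar key and a black window frame with a white dial face and needle, 14 mm high.
- key_meter_top (a point): long black bar key, 16 mm (x) by 54 mm (y), on the meter, 32 mm towards -x from the unit's middle. This point: centre of its top face, moving with it. Key out: 22 mm above the deck; in: 12 mm. The cap is cushioned: pressed on against the stop it yields up to 8 mm more (5 N, plus 1 N per mm) and springs back by that. Nothing within 20 mm of it on the deck stands higher than 2 mm; nothing on the deck exceeds 25 mm.
- key_meter (a joint): bar key: travel in m, straight down into the unit: 0 = all the way out, 0.010 = all the way in against its stop; it may start up to 0.002 in. It takes about 3 N to move, has no return spring and stays where it is left; it counts as in from 0.006.
- screwdriver_grip (a point): a loose screwdriver, 180 mm long, lying crosswise on the bench on the robot's side of the instruments; this point is on its handle. Leave alone.
- jar: a loose closed jar of amber glass, 52 mm across, 70 mm high, standing beyond the instruments; origin at the centre of its underside. Leave alone.
- reel: a loose grey reel with two flanges, 52 mm across, 40 mm high, standing beyond the instruments; origin at the centre of its underside. Leave alone.
There are look-alikes about, which are no part of the job. Leave any orange look-alike of the amplifier alone.

How it is judged:
On the way, in this order (a step that is already met when the one before it is completed fails the run):
1. the round key on the power supply is in, the other two still out (value of joint key_supply above 0.006 m and value of joint each of key_amplifier, key_meter below 0.004 m), for 0.1 s.
2. then the square key on the amplifier is in, the bar key still out (value of joint each of key_supply, key_amplifier above 0.006 m and value of joint key_meter below 0.004 m), for 0.1 s.
3. then the bar key on the meter is in (value of joint each of key_supply, key_amplifier, key_meter above 0.006 m), for 0.1 s.
At the end, for the whole second after the job is handed in: all three keys are at least 6 mm in (of 10 mm), the three instruments stand upright and at rest within 20 mm of where they began, and the screwdriver, jar and reel lie within 25 mm of where they began (all of step 3 and distance of each of supply, amplifier, meter from where it was at the start of the episode below 0.02 m and angle between each of supply, amplifier, meter's own z axis and vertical below 0.05 rad and linear speed of each of supply, amplifier, meter below 0.02 m/s and distance of each of screwdriver_grip, jar, reel from where it was at the start of the episode below 0.025 m); the robot touches nothing.
It fails at once if the amplifier's key is pressed before the power supply's (value of joint key_amplifier above 0.004 m and value of joint key_supply below 0.005 m).
It fails at once if the meter's key is pressed before the other two are in ((value of joint key_meter above 0.004 m and value of joint key_supply below 0.005 m) or (value of joint key_meter above 0.004 m and value of joint key_amplifier below 0.005 m)).
It fails at once if an instrument is pressed or struck with more than 25 N (contact force between any of the fingers, the arm and supply above 25 N or contact force between any of the fingers, the arm and amplifier above 25 N or contact force between any of the fingers, the arm and meter above 25 N).
It fails at once if an instrument is lifted or tipped, or shoved more than 20 mm (height (world z) of any of supply, amplifier, meter above 0.012 m or angle between any of supply, amplifier, meter's own z axis and vertical above 0.12 rad or distance of any of supply, amplifier, meter from where it was at the start of the episode above 0.02 m).
It fails at once if the screwdriver, jar or reel is moved more than 25 mm (distance of any of screwdriver_grip, jar, reel from where it was at the start of the episode above 0.025 m).
It also fails if it takes over 48 s, if anything falls off the work surface, if the arm or the gripper's body presses on something with over 40 N, if the wrist force passes 120 N, or if a joint passes its speed limit or range.

## Working session

There is one attempt and no reset: what is moved stays moved. The work goes in short steps, Python scripts to look and compute and a tool call to move; the robot and the scene stay as the last step left them, time stands still between calls to the robot, and variables do not carry over. Pictures are saved under pics/ and viewed, and the job is handed in when it is done.

Besides the shell and the picture viewer there is one more tool, called after "Call:" by a JSON object that holds its "fn" and its "kwargs". arm_command: Moves the arm, as the interface text tells. Its arguments: {"type":"object","properties":{"increments":{"type":"string"}},"required":["increments"]}

```bash
mkdir -p pics; python3 - <<'E'
from rig import manip, eyes
import cv2
for n in("top","side"):
    im=eyes.capture(n); cv2.imwrite(f"pics/{n}0.png",im[:,:,::-1])
    print(eyes.camera_info(n))
print(manip.get_obs())
E
```

```text
{'fx': 476.11159629971974, 'fy': 476.11159629971974, 'cx': 314.17808583761206, 'cy': 235.12916735642855, 'distortion': array([0.00540589, 0.        , 0.        , 0.        , 0.        ]), 'T': array([[ 2.43862152e-03, -9.82717679e-01,  1.85094615e-01,
         2.99375178e-01],
       [-9.99975508e-01, -1.18215177e-03,  6.89831168e-03,
         7.13731171e-02],
       [-6.56028292e-03, -1.85106904e-01, -9.82696493e-01,
         1.19143774e+00],
       [ 0.00000000e+00,  0.00000000e+00,  0.00000000e+00,
         1.00000000e+00]])}
{'fx': 479.4506275987612, 'fy': 479.4506275987612, 'cx': 320.3508057844364, 'cy': 235.77669796702685, 'distortion': array([-0.03429513,  0.        ,  0.        ,  0.        ,  0.        ]), 'T': array([[ 0.77789198, -0.42329028,  0.46444527,  0.02874769],
       [-0.62835193, -0.53290202,  0.56673564, -0.52389738],
       [ 0.00761013, -0.73269419, -0.68051547,  0.83112162],
       [ 0.        ,  0.        ,  0.        ,  1.        ]])}
{'time': 0.1, 'joint_positions': array([ 1.32797914e+00,  4.23780532e-01,  1.63061368e+00, -1.28972725e-05,
        1.08862072e+00, -1.89975795e-02]), 'joint_vel': array([-1.97887121e-04, -5.97814748e-04, -7.32615829e-04, -5.81887591e-05,
       -8.18346567e-04,  3.00789564e-03]), 'tau': array([-1.15011840e-04, -5.58421469e+01, -2.82445693e+01,  1.05097371e-05,
        2.99713916e-03,  1.49914086e-05]), 'tool_pos': array([0.13858552, 0.60895858, 0.25261331]), 'eef_rot': array([ 1.11673356e-01,  9.93744714e-01, -7.05802423e-04, -8.71655966e-05]), 'ft_force': array([ 0.8075324 , -0.21553975, -0.929809  ]), 'torque': array([-0.01673037, -0.00750265,  0.04530138]), 'width': 0.08557593961437189}
```

View pics/top0.png

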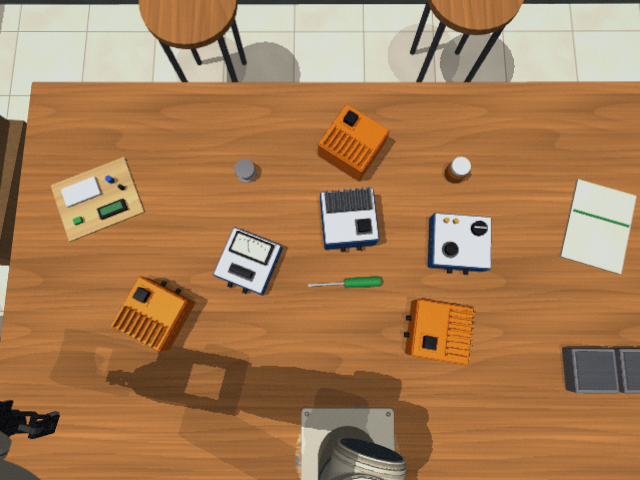

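View pics/side0.png

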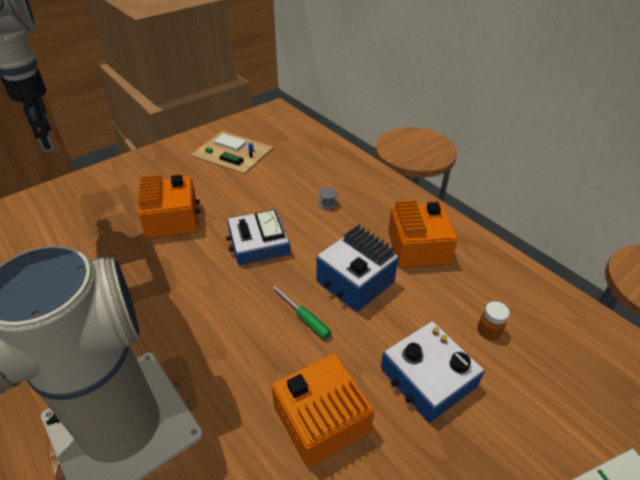

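Candidates (top picture):
- **Round key:** (451,249), on the blue supply. The white-marked dial at (479,228) could be mistaken for it.
- **Square key:** (364,227), on the blue amplifier. The orange look-alikes have keys at (351,118), (142,295) and (429,342).
- **Bar key:** (241,271), on the meter. The white window at (251,246) is not a key.

I'll check these choices in a crop.

```bash
python3 - <<'E'
import cv2,numpy as np
t=cv2.imread("pics/top0.png");s=cv2.imread("pics/side0.png")
def c(im,x,y,r=40,k=400):
    p=cv2.resize(im[y-r:y+r,x-r:x+r],(k,k),interpolation=cv2.INTER_CUBIC)
    for i in range(0,2*r,10):
        cv2.putText(p,str(x-r+i),(int(i*k/2/r),8),0,.3,(0,0,255));cv2.putText(p,str(y-r+i),(0,int(i*k/2/r)+8),0,.3,(0,0,255))
    return p
k=266
cv2.imwrite("pics/crop0.png",np.vstack([np.hstack([c(t,460,242,40,k),c(t,350,218,40,k),c(t,248,262,40,k)]),np.hstack([c(s,432,370,50,k),c(s,357,268,50,k),c(s,258,237,50,k)])]))
E
```

```text
(no output)
```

View pics/crop0.png

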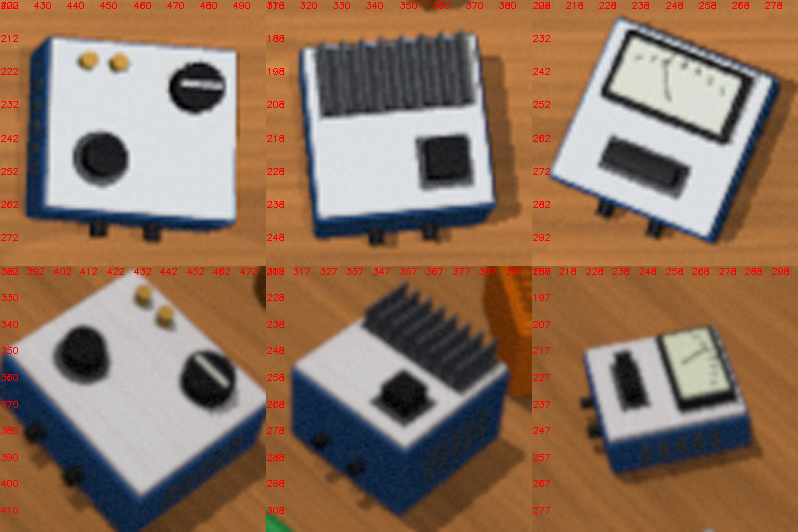

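The crop confirms all three. The round key has no pointer mark and sits in the corner opposite the dial. The square key is on the blue unit, and the bar is beside the meter window. Next I'll locate them.

```bash
cat > h.py <<'E'
from rig import manip, eyes
import cv2,numpy as np
def ray(n,uv):
    c=eyes.camera_info(n);K=np.array([[c['fx'],0,c['cx']],[0,c['fy'],c['cy']],[0,0,1]])
    p=cv2.undistortPoints(np.array([[uv]],float),K,c['distortion'])[0,0]
    return c['T'][:3,3],c['T'][:3,:3]@np.array([p[0],p[1],1])
def atz(n,uv,z):
    o,d=ray(n,uv);return (o+d*(z-o[2])/d[2])[:2]
def proj(n,P):
    c=eyes.camera_info(n);K=np.array([[c['fx'],0,c['cx']],[0,c['fy'],c['cy']],[0,0,1]])
    Ti=np.linalg.inv(c['T']);r=cv2.Rodrigues(Ti[:3,:3])[0]
    return cv2.projectPoints(np.array(P,float).reshape(-1,1,3),r,Ti[:3,3],K,c['distortion'])[0].reshape(-1,2)
E
python3 - <<'E'
from h import *
def tri(a,b):
    o1,d1=ray("top",a);o2,d2=ray("side",b)
    st=np.linalg.lstsq(np.c_[d1,-d2],o2-o1,rcond=None)[0]
    p,q=o1+d1*st[0],o2+d2*st[1];return (p+q)/2,np.linalg.norm(p-q)
for n,a,b,z,dz,corn,off in [("sup",(451.3,248.6),(413.6,349),.086,.065,[(435.6,213.5),(491,217.8),(490,268.5),(429.5,265)],(-25,30)),
 ("amp",(364.4,225.2),(359.3,263),.111,.09,[(321,192),(373,188.5),(378.5,239),(326,243.5)],(-30,-30)),
 ("met",(241.7,270.7),(244.5,227.5),.069,.048,[(234,227.5),(281.5,246),(262,294),(214.5,275)],(-32,0))]:
    print(n,"top",atz("top",a,z),"side",atz("side",b,z),"tri",*tri(a,b))
    C=np.array([atz("top",c,dz) for c in corn]); m=C.mean(0)
    # order: far-left, far-right, near-right, near-left
    ex=(C[0]+C[1]-C[2]-C[3]);yaw=np.arctan2(ex[1],ex[0])
    R=np.array([[np.cos(yaw),-np.sin(yaw)],[np.sin(yaw),np.cos(yaw)]])
    print("  centre",m,"yaw",np.degrees(yaw),"sides",[round(np.linalg.norm(C[i]-C[i-1]),3) for i in range(4)],"key pred",m+R@np.array(off)/1000)
E
```

```text
sup top [ 0.47583596 -0.24245139] side [ 0.4796424  -0.24609841] tri [ 0.47817746 -0.24443509  0.08444711] 0.004989789275366375
  centre [ 0.49779978 -0.27372088] yaw -7.008539653771437 sides [np.float64(0.127), np.float64(0.133), np.float64(0.124), np.float64(0.143)] key pred [ 0.4766471  -0.24089461]
amp top [ 0.52642581 -0.03733084] side [ 0.53139377 -0.03942941] tri [ 0.52861347 -0.03870299  0.11133864] 0.0051844426253085255
  centre [ 0.55432456 -0.00479375] yaw 5.093268014582358 sides [np.float64(0.126), np.float64(0.125), np.float64(0.123), np.float64(0.124)] key pred [ 0.52710633 -0.03733861]
met top [0.42488082 0.25065621] side [0.4258194  0.24548723] tri [0.42678755 0.25072538 0.0644257 ] 0.003086632301645553
  centre [0.45236387 0.23951649] yaw -20.665359320662354 sides [np.float64(0.125), np.float64(0.126), np.float64(0.125), np.float64(0.124)] key pred [0.42242283 0.25080958]
```

Call:
{"fn": "arm_command", "kwargs": {"increments": "0 0 0 -10 -7 0 -1;0 0 0 -30 -22 0 -1;0 0 0 -60 -44 0 -1;0 0 0 -90 -66 0 -1;0 0 0 -120 -88 0 -1;0 0 0 -150 -110 0 -1;0 0 0 -180 -132 0 -1;0 0 0 -210 -154 0 -1;0 0 0 -240 -176 0 -1;0 0 0 -270 -198 0 -1;0 0 0 -300 -220 0 -1;0 0 0 -330 -242 0 -1;0 0 0 -355 -260 0 -1;0 0 0 -373 -274 0 -1;0 0 0 -383 -281 0 -1;0 0 0 -383 -281 0 -1"}}

```text
time: 1.43
tool_pos: [0.4507, 0.2479, 0.2529]
eef_rot: [0.113, 0.994, -0.001, -0.0]
ft_force: [0.0, -0.9, 0.2]
width: 0.0003
```

Call:
{"fn": "arm_command", "kwargs": {"increments": "0 0 0 -3 -10 0 -1;0 0 0 -10 -32 0 -1;0 0 0 -18 -62 0 -1;0 0 0 -27 -94 0 -1;0 0 0 -36 -126 0 -1;0 0 0 -45 -158 0 -1;0 0 0 -54 -190 0 -1;0 0 0 -64 -222 0 -1;0 0 0 -73 -254 0 -1;0 0 0 -82 -286 0 -1;0 0 0 -91 -318 10 -1;0 0 0 -100 -350 20 -1;0 0 0 -110 -382 30 -1;0 0 0 -119 -414 45 -1;0 0 0 -127 -443 60 -1;0 0 0 -133 -464 75 -1;0 0 0 -136 -473 85 -1;0 0 0 -136 -473 90 -1;0 0 0 -136 -473 90 -1"}}

```text
time: 3.02
tool_pos: [0.4759, -0.2424, 0.1625]
eef_rot: [0.113, 0.994, -0.0, -0.001]
ft_force: [-0.0, 0.6, 0.7]
width: -0.0002
```

```bash
python3 - <<'E'
from h import *
o=manip.get_obs();print(o['tool_pos'],o['eef_rot'],o['ft_force'],o['time'])
P=o['tool_pos']-[0,0,.022]
t=eyes.capture("top");s=eyes.capture("side")
a=proj("top",P)[0];b=proj("side",P)[0];print(a,b)
def c(im,p,r=50):
    x,y=map(int,p);im=im.copy();cv2.circle(im,(x,y),1,(255,0,0),-1);return cv2.resize(im[y-r:y+r,x-r:x+r],(400,400),interpolation=cv2.INTER_CUBIC)
cv2.imwrite("pics/sup1.png",np.hstack([c(t,a),c(s,b)])[:,:,::-1])
E
```

```text
[ 0.47585917 -0.24237028  0.16251845] [ 1.13168484e-01  9.93574763e-01 -1.56931765e-04 -1.43500488e-03] [-0.00319441  0.58129546  0.70274049] 3.0167
[458.01838318 244.74779625] [414.96252662 330.99719849]
```

View pics/sup1.png

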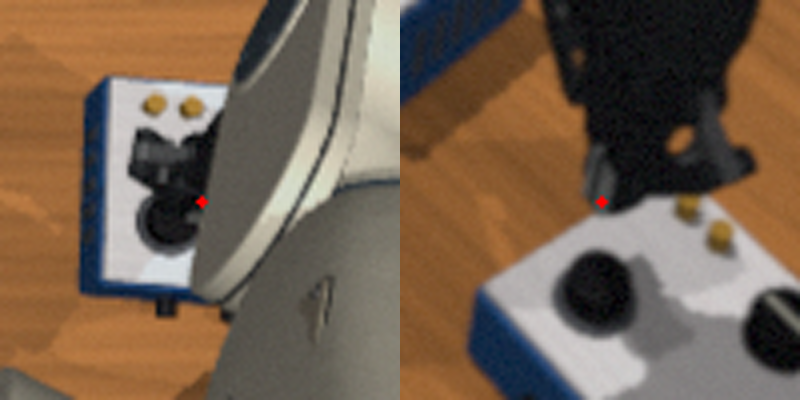

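In these crops the projected tip point lands on the closed fingertips, above the round key. Descending.

Call:
{"fn": "arm_command", "kwargs": {"increments": "0 0 0 0 0 5 -1;0 0 0 0 0 15 -1;0 0 0 0 0 27 -1;0 0 0 0 0 38 -1;0 0 0 0 0 45 -1;0 0 0 0 0 48 -1;0 0 0 0 0 50 -1;0 0 0 0 0 52 -1;0 0 0 0 0 54 -1;0 0 0 0 0 56 -1;0 0 0 0 0 58 -1;0 0 0 0 0 60 -1;0 0 0 0 0 60 -1"}}

```text
time: 4.2
tool_pos: [0.4769, -0.2424, 0.1039]
eef_rot: [0.113, 0.994, -0.001, -0.0]
ft_force: [-0.5, -0.4, 0.2]
width: 0.0003
```

Call:
{"fn": "arm_command", "kwargs": {"increments": "0 0 0 0 0 1 -1;0 0 0 0 0 2 -1;0 0 0 0 0 3 -1;0 0 0 0 0 4 -1;0 0 0 0 0 5 -1;0 0 0 0 0 5 -1"}}

```text
time: 4.7
tool_pos: [0.4769, -0.2424, 0.0989]
eef_rot: [0.113, 0.994, -0.001, -0.0]
ft_force: [-0.6, 0.4, 4.9]
width: -0.0001
```

```bash
python3 -c "
from h import *
o=manip.get_obs();print(o['tool_pos'],o['ft_force'],o['torque'])"
```

```text
[ 0.47690981 -0.24238543  0.09889505] [-0.63746858  0.40996223  4.92561735] [ 0.11060417  0.17414178 -0.06577873]
```

Call:
{"fn": "arm_command", "kwargs": {"increments": "0 0 0 0 0 1 -1;0 0 0 0 0 2 -1;0 0 0 0 0 2 -1"}}

```text
time: 4.95
tool_pos: [0.4769, -0.2424, 0.0971]
eef_rot: [0.113, 0.994, -0.001, -0.0]
ft_force: [-1.0, 1.2, 6.3]
width: -0.0003
```

Call:
{"fn": "arm_command", "kwargs": {"increments": "0 0 0 0 0 -5 -1;0 0 0 0 0 -18 -1;0 0 0 0 0 -38 -1;0 0 0 0 0 -58 -1;0 0 0 0 6 -72 -1;0 0 0 0 22 -82 -1;0 0 0 -1 45 -85 -1;0 0 0 -1 72 -85 -1;0 0 0 -2 100 -85 -1;0 0 0 -2 128 -85 -1;0 0 0 -3 155 -85 -1;0 0 0 -3 180 -85 -1;0 0 0 -4 200 -82 -1;0 0 0 -4 209 -76 -1;0 0 0 -4 211 -72 -1;0 0 0 -4 211 -72 -1"}}

```text
time: 6.28
tool_pos: [0.5272, -0.0374, 0.1676]
eef_rot: [0.112, 0.994, -0.001, -0.001]
ft_force: [-0.5, -0.0, 0.1]
width: -0.0004
```

```bash
python3 - <<'E'
from h import *
o=manip.get_obs();print(o['tool_pos'],o['eef_rot'],o['ft_force'],o['time'])
P=o['tool_pos']-[0,0,.022]
t=eyes.capture("top");s=eyes.capture("side")
a=proj("top",P)[0];b=proj("side",P)[0];print(a,b)
def c(im,p,r=50,m=None):
    x,y=map(int,p);im=im.copy()
    if m is not None: cv2.circle(im,tuple(map(int,m)),1,(255,0,0),-1)
    return cv2.resize(im[y-r:y+r,x-r:x+r],(400,400),interpolation=cv2.INTER_CUBIC)
cv2.imwrite("pics/amp1.png",np.vstack([np.hstack([c(t,a,50,a),c(s,b,50,b)]),np.hstack([c(t,(460,242)),c(s,(432,370))])])[:,:,::-1][::1])
im=cv2.imread("pics/amp1.png");cv2.imwrite("pics/amp1.png",cv2.resize(im,(600,600)))
E
```

```text
[ 0.52721776 -0.03737926  0.16764402] [ 1.11969017e-01  9.93710681e-01 -8.64469492e-04 -1.12872160e-03] [-0.53482757 -0.03565054  0.12613173] 6.2833
[365.91387233 221.68251142] [358.17411474 251.52015437]
```

View pics/amp1.png

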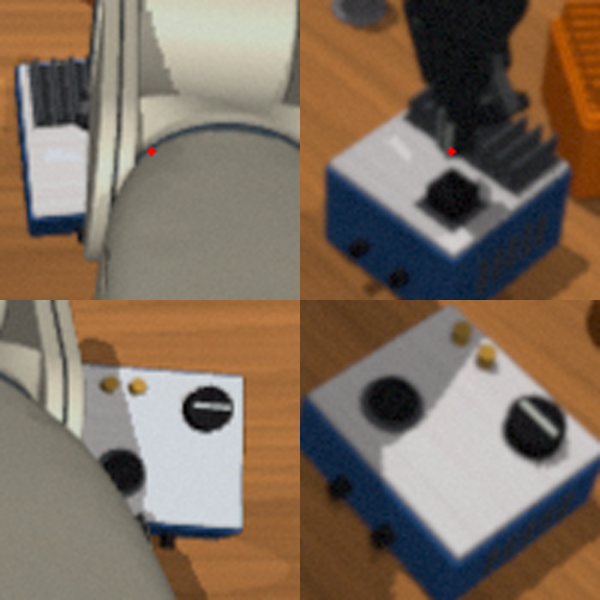

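The supply key is now visibly lower and the unit hasn't moved. The fingertip is over the square key at side (358,252), with the key at about (359,265). Descending slowly.

Call:
{"fn": "arm_command", "kwargs": {"increments": "0 0 0 0 0 4 -1;0 0 0 0 0 12 -1;0 0 0 0 0 20 -1;0 0 0 0 0 25 -1;0 0 0 0 0 28 -1;0 0 0 0 0 30 -1;0 0 0 0 0 32 -1;0 0 0 0 0 34 -1;0 0 0 0 0 36 -1;0 0 0 0 0 38 -1;0 0 0 0 0 40 -1;0 0 0 0 0 41 -1;0 0 0 0 0 42 -1;0 0 0 0 0 43 -1;0 0 0 0 0 43 -1"}}

```text
time: 7.63
tool_pos: [0.5276, -0.0384, 0.1253]
eef_rot: [0.113, 0.994, -0.001, -0.0]
ft_force: [0.2, 0.0, -0.5]
width: 0.0
```

Call:
{"fn": "arm_command", "kwargs": {"increments": "0 0 0 0 0 1 -1;0 0 0 0 0 2 -1;0 0 0 0 0 3 -1;0 0 0 0 0 3 -1"}}

```text
time: 7.97
tool_pos: [0.5276, -0.0384, 0.1224]
eef_rot: [0.113, 0.994, -0.001, -0.0]
ft_force: [-1.0, -0.8, 6.8]
width: -0.0003
```

Call:
{"fn": "arm_command", "kwargs": {"increments": "0 0 0 0 0 -5 -1;0 0 0 0 0 -18 -1;0 0 0 0 0 -35 -1;0 0 0 4 6 -45 -1;0 0 0 14 22 -50 -1;0 0 0 30 47 -50 -1;0 0 0 48 75 -50 -1;0 0 0 66 103 -50 -1;0 0 0 84 131 -50 -1;0 0 0 102 159 -50 -1;0 0 0 120 187 -48 -1;0 0 0 138 215 -40 -1;0 0 0 152 238 -28 -1;0 0 0 161 252 -16 -1;0 0 0 165 257 -8 -1;0 0 0 165 257 -5 -1;0 0 0 165 257 -5 -1"}}

```text
time: 9.38
tool_pos: [0.4237, 0.2486, 0.1264]
eef_rot: [0.112, 0.994, -0.001, -0.001]
ft_force: [0.2, 0.6, 0.2]
width: -0.0001
```

```bash
python3 - <<'E'
from h import *
o=manip.get_obs();print(o['tool_pos'],o['eef_rot'],o['ft_force'],o['time'])
P=o['tool_pos']-[0,0,.022]
t=eyes.capture("top");s=eyes.capture("side")
a=proj("top",P)[0];b=proj("side",P)[0];print(a,b)
def c(im,p,r=50,m=None):
    x,y=map(int,p);im=im.copy()
    if m is not None: cv2.circle(im,tuple(map(int,m)),1,(255,0,0),-1)
    return cv2.resize(im[y-r:y+r,x-r:x+r],(300,300),interpolation=cv2.INTER_CUBIC)
cv2.imwrite("pics/met1.png",np.vstack([np.hstack([c(t,a,50,a),c(s,b,50,b)]),np.hstack([c(t,(350,218)),c(s,(357,268))])])[:,:,::-1])
E
```

```text
[0.42374209 0.24855908 0.12639182] [ 0.11236452  0.99366524 -0.00148548 -0.00117848] [0.18188893 0.56319053 0.16138905] 9.3833
[240.18910792 269.47315827] [241.5180032  215.87116691]
```

View pics/met1.png

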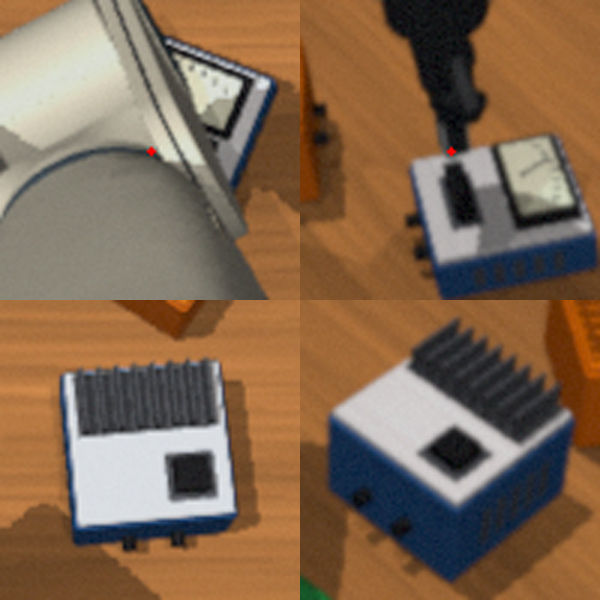

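The amplifier key is in and the unit hasn't moved. The fingertip, at side (242,216), is above the bar key. Descending.

Call:
{"fn": "arm_command", "kwargs": {"increments": "0 0 0 0 0 4 -1;0 0 0 0 0 12 -1;0 0 0 0 0 20 -1;0 0 0 0 0 25 -1;0 0 0 0 0 28 -1;0 0 0 0 0 30 -1;0 0 0 0 0 32 -1;0 0 0 0 0 34 -1;0 0 0 0 0 36 -1;0 0 0 0 0 38 -1;0 0 0 0 0 40 -1;0 0 0 0 0 41 -1;0 0 0 0 0 42 -1;0 0 0 0 0 43 -1;0 0 0 0 0 43 -1"}}

```text
time: 10.73
tool_pos: [0.4248, 0.2483, 0.0842]
eef_rot: [0.113, 0.994, -0.001, -0.0]
ft_force: [0.4, 0.1, 0.6]
width: 0.0003
```

Call:
{"fn": "arm_command", "kwargs": {"increments": "0 0 0 0 0 1 -1;0 0 0 0 0 2 -1;0 0 0 0 0 3 -1;0 0 0 0 0 4 -1;0 0 0 0 0 4 -1"}}

```text
time: 11.15
tool_pos: [0.4248, 0.2483, 0.0803]
eef_rot: [0.113, 0.994, -0.001, -0.0]
ft_force: [-1.4, -1.1, 6.5]
width: -0.0002
```

Call:
{"fn": "arm_command", "kwargs": {"increments": "0 0 0 0 0 -5 -1;0 0 0 0 0 -20 -1;0 0 0 0 0 -45 -1;0 0 0 0 0 -75 -1;0 0 0 10 8 -105 -1;0 0 0 30 22 -130 -1;0 0 0 60 44 -145 -1;0 0 0 90 66 -150 -1;0 0 0 120 88 -150 -1;0 0 0 150 110 -150 -1;0 0 0 180 132 -150 -1;0 0 0 210 154 -150 -1;0 0 0 240 176 -150 -1;0 0 0 270 198 -150 -1;0 0 0 300 220 -150 -1;0 0 0 325 238 -150 -1;0 0 0 340 250 -150 -1;0 0 0 345 254 -150 -1;0 0 0 345 254 -150 -1"}}

```text
time: 12.73
tool_pos: [0.1449, 0.5743, 0.2297]
eef_rot: [0.112, 0.994, -0.001, -0.0]
ft_force: [1.2, 0.3, 0.5]
width: -0.0003
```

```bash
python3 - <<'E'
from h import *
o=manip.get_obs();print(o['tool_pos'],o['ft_force'],o['time'])
t=eyes.capture("top");s=eyes.capture("side")
cv2.imwrite("pics/topF.png",t[:,:,::-1])
t0=cv2.imread("pics/top0.png")[:,:,::-1]
def c(im,p,r=40):
    x,y=p;return cv2.resize(im[y-r:y+r,x-r:x+r],(200,200),interpolation=cv2.INTER_CUBIC)
pt=[(460,242),(350,218),(248,262),(350,283)];ps=[(432,370),(357,268),(258,237),(310,310)]
cv2.imwrite("pics/fin.png",np.vstack([np.hstack([c(i,p) for p in q]) for i,q in((t0,pt),(t,pt),(s,ps))])[:,:,::-1])
E
```

```text
[0.14487455 0.57427791 0.22971308] [1.16361249 0.34423053 0.4982757 ] 12.7333
```

View pics/fin.png

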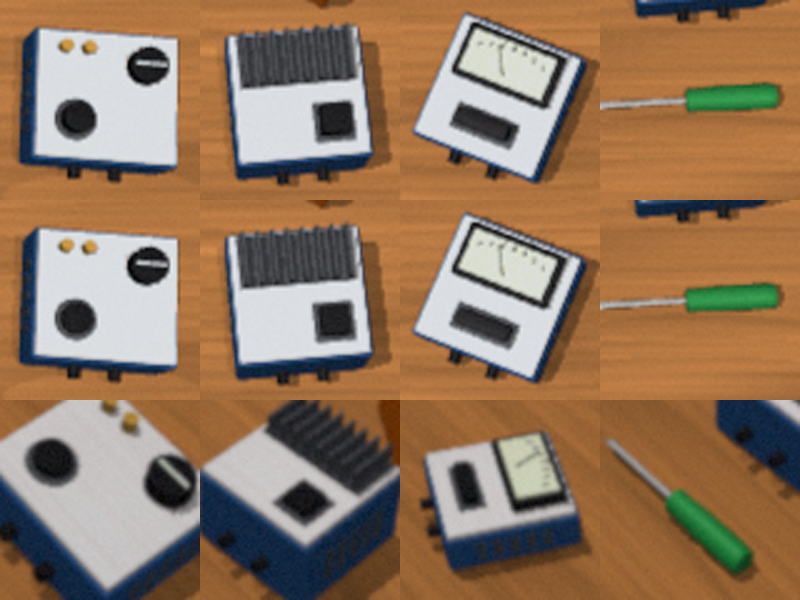

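View pics/topF.png

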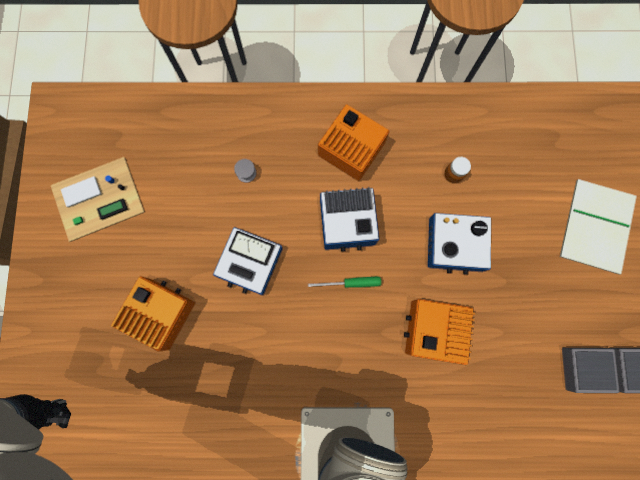

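All three keys look lower: round (451,249), square (364,226), bar (241,271). The instruments, screwdriver, jar (459,169) and reel (246,170) are where they started, and the arm is clear of everything.

```bash
python3 -c "
from rig import manip
print(manip.close_job())"
```

```text
the job is handed in; nothing more can be done
None
```

I pressed the three keys with the closed fingertip from above, in order: the round key on the supply, the square key on the amplifier, then the bar key on the meter. I then drew the arm back clear and handed the job in at about 13 s; no verdict was reported.

- **Keys:** each was pressed until it met its stop, with measured end forces of 6.3, 6.8 and 6.5 N. That matches the cushion just starting to give, and each key looks lower in the final pictures.
- **Everything else:** before and after pictures show no visible movement of the instruments, screwdriver, jar or reel.
- **Disagreements:** the two cameras' sight lines missed each other by 3–5 mm when locating the keys. I aimed between the estimates, well within each key's size. I couldn't read the key travel directly; I judged it from force, height and pictures.

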